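# Start the vacuum line at the switch bank

## Task

Start the bench's vacuum line at the switch bank: with a fingertip, lightly press the round key (main switch) fully in, then the square key (pump), then the long bar key (valve), in that order; each stays in by itself. Leave the cross-shaped key (drain) out, and do not pick up or shift the cups and the bottle that stand round the bank.

Things in the scene. Friction and masses are not known exactly. Their poses are not given: they have to be found in the camera images.
- bank: fixed switch bank: aluminium carrier plate 110 x 360 x 12 mm lying on the worktop, with a row of four white switch units on it along its y axis, 78 mm apart, in any order. Origin at the centre of the plate's underside, z up, x across the row (away from the robot), y along the row.
- unit_round: white switch unit, 90 x 76 x 42 mm, fixed on the bank, that carries the round key. Origin at the centre of its underside, 12 mm above the worktop; its top is 54 mm above the worktop; axes parallel to the bank's.
- round_top (a point): centre of the top face of the black key whose outline seen from above is a round disc, 32 mm across. It moves with the key: about 68 mm above the worktop when the key is out, 60 mm when it is fully in (6 mm proud of its unit).
- key_round (a joint): how far the round key is pressed straight down, in m: 0 out, 0.008 fully in against its stop. It slides at about 2.5 N, has no return spring and stays where it is left; the switch is delicate and takes no more than 20 N.
- unit_square: white switch unit, 90 x 76 x 42 mm, fixed on the bank, that carries the square key. Origin at the centre of its underside, 12 mm above the worktop; its top is 54 mm above the worktop; axes parallel to the bank's.
- square_top (a point): centre of the top face of the black key whose outline seen from above is a square, 30 x 30 mm. It moves with the key: about 68 mm above the worktop when the key is out, 60 mm when it is fully in (6 mm proud of its unit).
- key_square (a joint): how far the square key is pressed straight down, in m: 0 out, 0.008 fully in against its stop. It slides at about 2.5 N, has no return spring and stays where it is left; the switch is delicate and takes no more than 20 N.
- unit_bar: white switch unit, 90 x 76 x 42 mm, fixed on the bank, that carries the bar key. Origin at the centre of its underside, 12 mm above the worktop; its top is 54 mm above the worktop; axes parallel to the bank's.
- bar_top (a point): centre of the top face of the black key whose outline seen from above is a long narrow bar, 16 mm along the unit's x by 50 mm along its y. It moves with the key: about 68 mm above the worktop when the key is out, 60 mm when it is fully in (6 mm proud of its unit).
- key_bar (a joint): how far the bar key is pressed straight down, in m: 0 out, 0.008 fully in against its stop. It slides at about 2.5 N, has no return spring and stays where it is left; the switch is delicate and takes no more than 20 N.
- unit_cross: white switch unit, 90 x 76 x 42 mm, fixed on the bank, that carries the cross key. Origin at the centre of its underside, 12 mm above the worktop; its top is 54 mm above the worktop; axes parallel to the bank's.
- cross_top (a point): centre of the top face of the black key whose outline seen from above is a cross (plus sign) with arms 12 mm wide and 42 mm from end to end. It moves with the key: about 68 mm above the worktop when the key is out, 60 mm when it is fully in (6 mm proud of its unit).
- key_cross (a joint): how far the cross key is pressed straight down, in m: 0 out, 0.008 fully in against its stop. It slides at about 2.5 N, has no return spring and stays where it is left; the switch is delicate and takes no more than 20 N.
- way_in (a point): a fixed point in free air, 0.22 m above the worktop on the robot's side of the bank, for a tool pointing down. Between the robot's left and the bank a tall analyser (furniture, 0.5 m high) fills x 0.43 to 0.67, y above 0.32: pass by this point to come round its front.
- specimen_cup: capped specimen cup, 48 mm wide, 50 mm tall, loose, on the robot's side of the bank. Origin at the centre of its underside. A bystander, to be left standing where it is.
- open_cup: open clear measuring cup, 51 mm wide, 55 mm tall, loose, behind the bank. Origin at the centre of its underside. A bystander, to be left standing where it is.
- reagent_bottle: reagent bottle, 48 mm wide, 105 mm tall, loose, behind the bank. Origin at the centre of its underside. A bystander, to be left standing where it is.

How it is judged:
On the way, in this order (a step that is already met when the one before it is completed fails the run):
1. the round key is pressed fully in (value of joint key_round above 0.006 m), for 0.1 s.
2. the square key is pressed fully in (value of joint key_square above 0.006 m), for 0.1 s.
3. the bar key is pressed fully in (value of joint key_bar above 0.006 m), for 0.1 s.
At the end, for the whole second after the job is handed in: round, square and bar keys are all in (more than 6 of their 8 mm), the cross key is still out (less than 3 mm), and both cups and the bottle are within 20 mm of where they stood (value of joint each of key_round, key_square, key_bar above 0.006 m and value of joint key_cross below 0.003 m and distance of each of specimen_cup, open_cup, reagent_bottle from where it was at the start of the episode below 0.02 m); the robot touches nothing.
It fails at once if the square key is pressed (3 mm) before the round key is in (value of joint key_square above 0.003 m and value of joint key_round below 0.006 m).
It fails at once if the bar key is pressed (3 mm) before the round and square keys are in (value of joint key_bar above 0.003 m and value of joint any of key_round, key_square below 0.006 m).
It fails at once if the cross key is pressed by 3 mm or more (value of joint key_cross above 0.003 m).
It fails at once if a switch unit or its key is pushed harder than 20 N: not a light press (contact force between any of the fingers, the arm and unit_round above 20 N or contact force between any of the fingers, the arm and unit_square above 20 N or contact force between any of the fingers, the arm and unit_bar above 20 N or contact force between any of the fingers, the arm and unit_cross above 20 N).
It fails at once if a cup or the bottle is lifted, carried, knocked over or shifted by more than 20 mm (distance of any of specimen_cup, open_cup, reagent_bottle from where it was at the start of the episode above 0.02 m or angle between any of specimen_cup, open_cup, reagent_bottle's own z axis and vertical above 0.4 rad).
It also fails if it takes over 45 s, if anything falls off the work surface, if the arm or the gripper's body presses on something with over 40 N, if the wrist force passes 120 N, or if a joint passes its speed limit or range.

## Robot

A 6-joint arm with a two-finger parallel gripper is mounted at the origin on a cart in front of the work surface, level with it; the furniture and walls round the work are solid. World frame = base frame: x ahead of the robot, y to its left, z up, the work surface at z = 0. Lengths are in m, angles in rad, forces in N, time in s.
With the tool pointing down it reaches from about 0.35 to 0.85 m from the base axis. Payload 8.1 kg.
Tool frame: the origin (TCP) lies midway between the tips of the shut fingers; the grasp point (between the pads) lies robot.grasp_offset behind it (robot.grasp_offset is the distance from the TCP to the grasp point, in m); z points along the fingers, x is the direction in which the jaws open and shut, and the axes are right-handed (so a half turn about z gives the same grasp; the last joint's range is limited). The gripper opens to 93 mm and grips with 3 to 60 N. Pads are 15 mm wide; open, the fingers measure 128 mm over their backs; the gripper's body (75 mm by 188 mm) begins 65 mm behind the grasp point.
Start: joints at [-0.085, 0.13, 1.488, -0, 1.523, -0.085], TCP at [0.6, 0, 0.219] pointing down, gripper open.
Joint ranges: [-2.96, 2.96], [-0.89, 2.26], [0.02, 2.5], [-1.34, 4.48], [0, 2.73], [-2.66, 2.66]. Speed limits (rad/s): [2.39, 2.39, 2.79, 3.14, 3.14, 3.14].

## Interface

Orientations are given as a rotation vector (axis times angle).
In Python, from plant import robot gives the robot as it stands. The module is installed in compiled form; this text tells all that it offers.
- The arm moves only by the tool jog_arm, never from a script. Its argument "commands" is one flat list of numbers, 5 for each row, row after row: the gripper's target within -1 to 1 (shut at 1, half-way at 0, fully open at -1), then the shift along the tool's x, y, z in m, then the turn about the tool's z in degrees. A call has 1 to 20 rows; each row shifts and turns the commanded pose from where the row before left it, along the tool's axes as they then stand; what a row does not reach is not made up. A row lasts 1/12 s, in which the tool goes at most 41.7 mm and 7.16 degrees, less where a joint would pass 70% of its speed; a pose out of reach is approached as far as the arm can. A call is refused whole if a number of a shift passes 0.0417 or a number of a turn 7.16, either way. A call with a gripper value outside its range is refused whole. The fingers move at their own pace and stop on an object; "grip_force" is the grip in N (left out, the last holds). Time passes only in rows, so rows that do not move let the fingers close. It gives the time, the measured TCP pose, the force and the opening at its end, in the units of the state.
- robot.read_state(): the state, without advancing time (a new reading comes with each control period).
- robot.read_camera(name): name is "scene" or "side" or "wrist"; returns a dict with "img" (480x640x3 uint8, blue, green, red), "vfov" (degrees; the focal length in pixels is half the picture's height over the tangent of half this angle, whatever the lens; pixels are square), "cx", "cy" (the principal point, pixels), "extrinsics" (4x4, takes a point from world to camera coordinates). Camera axes: x right, y down, z forward; pixel columns grow to the right and rows downward; lengths in m; the calibration is good to about 2 mm. A picture is of the moment at which its call begins. There is no depth.
- robot.close_job(): hands the job in, once; it reports no verdict.
Trained networks look in a picture, given as the dict that the camera call returned (one of the last four; its "shot" number tells which), for a name from the list of things; names that differ only in an ending like _2 or _b are one class to them, and where a whole thing is asked for, a point or a joint stands for the part that bears it (a point fixed in the world has none). Each returns a list of dicts, best first, with "score" (0 to 1); they miss things now and then, are a little off and sometimes report something else, mostly with a low value. They report only what shows in the picture. A call takes as long as a camera call.
- robot.recognise(thing, picture): "box" ([centre column, centre row, width, height] as shares, 0 to 1, of the picture: columns of its width, rows of its height, round what is visible of it).
- robot.pinpoint(thing, picture): "position" ([row, column] as shares, 0 to 1, of the picture: columns of its width, rows of its height: a listed point, or the origin of a listed thing).
The state is a dict: "t": time; "q": joint angles; "dq": joint speeds; "joint_torque": joint torques, N m; "tool_pos": TCP position; "orientation": TCP orientation; "force": force on the tool from outside, world axes, zero at the start; "wrist_torque": the same for the moment, N m; "opening": finger opening in m.
Only numpy, scipy, OpenCV 4.12 (cv2) and the standard library are available. Lean on these libraries where they do the work, as an engineer would, in place of code of your own. Each camera call takes 0.05 s, during which the arm holds its last target.

## Working session

There is one attempt and no reset: what is moved stays moved. The work goes in short steps, Python scripts to look and compute and a tool call to move; the robot and the scene stay as the last step left them, time stands still between calls to the robot, and variables do not carry over. Pictures are saved under pics/ and viewed, and the job is handed in when it is done.

Besides the shell and the picture viewer there is one more tool, called after "Call:" by a JSON object that holds its "api" and its "payload", one argument or row to a line. jog_arm: Moves the arm, as the interface text tells. Its arguments: {"type":"object","properties":{"commands":{"type":"array"},"grip_force":{"type":"number"}},"required":["commands"]}

```bash
mkdir -p pics; cat > h.py <<'E'
import numpy as np,cv2
from plant import robot
def f(p): return 240/np.tan(np.radians(p["vfov"])/2)
def ray(p,u,v):
    E=np.array(p["extrinsics"]);R=E[:3,:3];t=E[:3,3]
    d=R.T@np.array([(u-p["cx"])/f(p),(v-p["cy"])/f(p),1]);return -R.T@t,d
def atz(p,u,v,z):
    o,d=ray(p,u,v);return o+d*(z-o[2])/d[2]
def proj(p,X):
    E=np.array(p["extrinsics"]);c=E[:3,:3]@np.array(X)+E[:3,3];return f(p)*c[0]/c[2]+p["cx"],f(p)*c[1]/c[2]+p["cy"]
E
python3 - <<'E'
from h import *
np.set_printoptions(precision=4,suppress=True)
for n in ["scene","side","wrist"]:
    p=robot.read_camera(n);cv2.imwrite(f"pics/a_{n}.png",p["img"])
    print(n,ray(p,320,240))
    for k,z in [("round_top",.068),("square_top",.068),("bar_top",.068),("cross_top",.068),("bank",0),("specimen_cup",0),("open_cup",0),("reagent_bottle",0),("way_in",.22)]:
        for r in robot.pinpoint(k,p)[:2]:
            v,u=r["position"];v*=480;u*=640
            print(k,round(r["score"],2),round(u),round(v),atz(p,u,v,z))
s=robot.read_state();print(s)
E
```

```text
scene (array([ 0.2193, -0.5713,  0.8223]), array([ 0.4122,  0.584 , -0.6996]))
round_top 0.5 261 266 [0.5456 0.0602 0.068 ]
round_top 0.38 334 393 [ 0.5108 -0.2048  0.068 ]
square_top 0.72 306 332 [ 0.5347 -0.095   0.068 ]
bar_top 0.72 282 296 [ 0.5413 -0.0157  0.068 ]
cross_top 0.88 332 369 [ 0.5312 -0.1705  0.068 ]
specimen_cup 0.65 207 332 [0.4266 0.0362 0.    ]
specimen_cup 0.31 307 350 [ 0.5454 -0.0826  0.    ]
open_cup 0.95 374 338 [ 0.6506 -0.1226  0.    ]
reagent_bottle 0.95 336 291 [ 0.6558 -0.0059  0.    ]
way_in 0.9 171 236 [0.4033 0.0503 0.22  ]
side (array([0.1866, 0.5722, 0.7642]), array([ 0.4201, -0.6247, -0.6583]))
round_top 0.76 314 307 [0.5422 0.0591 0.068 ]
square_top 0.73 364 260 [ 0.5318 -0.0893  0.068 ]
square_top 0.68 377 358 [0.4018 0.0893 0.068 ]
bar_top 0.79 339 281 [ 0.5411 -0.018   0.068 ]
cross_top 0.52 387 236 [ 0.5316 -0.1729  0.068 ]
cross_top 0.3 361 276 [ 0.5156 -0.0507  0.068 ]
specimen_cup 0.93 378 359 [0.4208 0.0427 0.    ]
specimen_cup 0.43 310 309 [0.5791 0.0166 0.    ]
open_cup 0.81 322 252 [ 0.6486 -0.124   0.    ]
reagent_bottle 0.86 278 283 
[... 241 characters left out ...]
bar_top 0.68 255 243 [ 0.5411 -0.0134  0.068 ]
specimen_cup 0.82 154 180 [0.4193 0.0405 0.    ]
open_cup 0.75 359 317 [ 0.6514 -0.1265  0.    ]
reagent_bottle 0.96 368 217 [ 0.6578 -0.0007  0.    ]
way_in 0.22 354 314 [ 0.6199 -0.0109  0.22  ]
{'t': 1.5, 'q': array([-0.0854,  0.1304,  1.4882, -0.    ,  1.523 , -0.0854]), 'dq': array([ 0.0004, -0.0005, -0.0002, -0.0028, -0.    ,  0.0013]), 'joint_torque': array([  0.0002, -55.9743, -49.2046,   0.0771,   0.0227,  -0.    ]), 'tool_pos': array([0.6   , 0.    , 0.2186]), 'orientation': array([ 3.1415, -0.0001, -0.0001]), 'force': array([-0.4407,  0.1022, -0.0339]), 'wrist_torque': array([-0.0171, -0.0281, -0.0087]), 'opening': 0.0932450961414094}
```

View pics/a_scene.png

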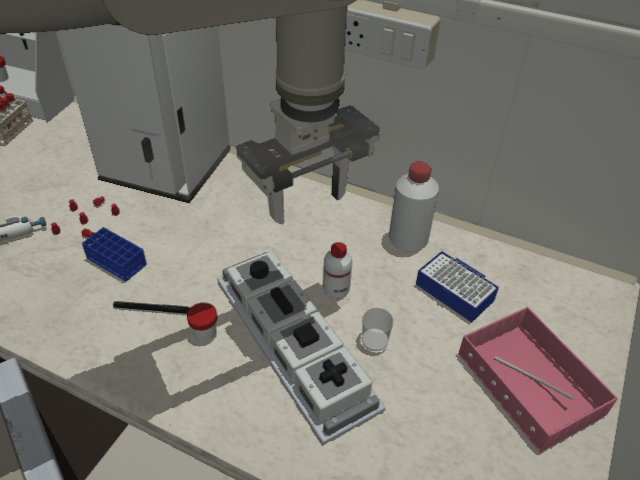

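View pics/a_side.png

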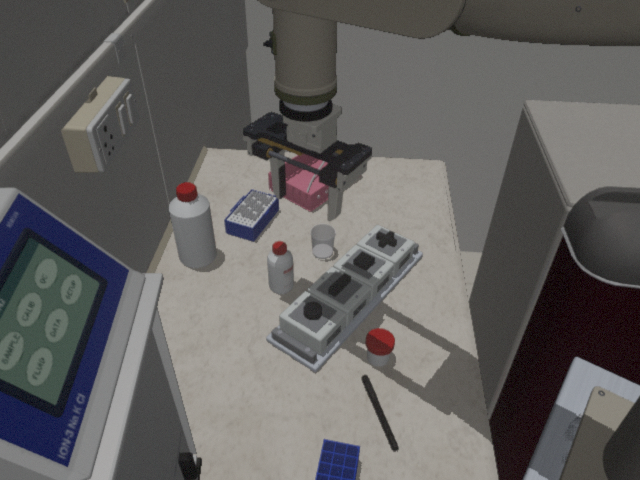

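View pics/a_wrist.png

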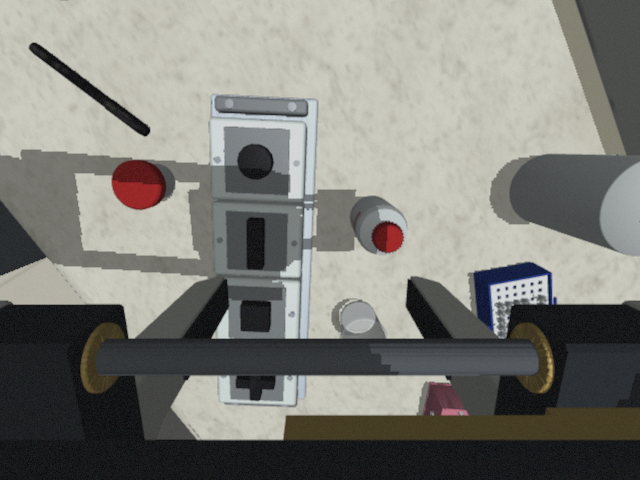

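Scene, side and wrist views agree. The row from +y to -y is round (wrist px 255,161), bar (255,243), square (255,316), cross (255,385). The bottle is behind the bar unit, the open cup is behind square, and the red specimen cup is on the robot's side. I'll shut the gripper and go above the round key at about (0.545, 0.061).

Call:
{"api": "jog_arm", "payload": {
  "commands": [1, -0.0185, -0.0205, 0, 0, 1, -0.0185, -0.0205, 0, 0, 1, -0.018, -0.02, 0, 0, 1, 0, 0, 0.03, 0, 1, 0, 0, 0.03, 0, 1, 0, 0, 0.03, 0, 1, 0, 0, 0.02, 0, 1, 0, 0, 0, 0, 1, 0, 0, 0, 0, 1, 0, 0, 0, 0],
  "grip_force": 20
}}

```text
t: 2.33
tool_pos: [0.546, 0.061, 0.1103]
orientation: [-3.142, 0.0, -0.003]
force: [-0.5, 0.4, 0.7]
opening: 0.0312
```

```bash
python3 - <<'E'
from h import *
np.set_printoptions(precision=4,suppress=True)
s=robot.read_state();print(s['t'],s['tool_pos'],s['orientation'],s['force'],s['opening'],robot.grasp_offset)
ims=[]
for n in ["scene","side","wrist"]:
    p=robot.read_camera(n)
    for k in ["round_top","square_top","bar_top","cross_top"]:
        for r in robot.pinpoint(k,p)[:1]:
            v,u=r["position"];v*=480;u*=640
            print(n,k,round(r["score"],2),round(u),round(v),atz(p,u,v,.068))
    if n=="wrist": cv2.imwrite("pics/b_wrist.png",p["img"])
    else:
        u,v=map(int,proj(p,s['tool_pos']));print(u,v)
        ims.append(cv2.resize(p["img"][max(0,v-80):v+80,u-100:u+100],None,fx=2,fy=2))
cv2.imwrite("pics/b.png",np.hstack(ims))
E
```

```text
2.3333 [0.546  0.061  0.1103] [-3.1416  0.0001 -0.003 ] [-0.5248  0.4017  0.679 ] 0.031181682315939062 0.0188
scene round_top 0.57 262 262 [0.5528 0.0671 0.068 ]
scene square_top 0.9 307 330 [ 0.539  -0.0922  0.068 ]
scene bar_top 0.74 284 297 [ 0.5441 -0.0184  0.068 ]
scene cross_top 0.56 331 372 [ 0.5269 -0.174   0.068 ]
259 247
side round_top 0.78 312 308 [0.5435 0.0635 0.068 ]
side square_top 0.43 364 259 [ 0.5343 -0.0922  0.068 ]
side bar_top 0.56 338 284 [ 0.5386 -0.0089  0.068 ]
side cross_top 0.54 388 238 [ 0.5261 -0.1697  0.068 ]
311 289
wrist round_top 0.76 315 268 [0.5438 0.0613 0.068 ]
wrist bar_top 0.6 311 370 [ 0.5411 -0.0136  0.068 ]
```

View pics/b.png

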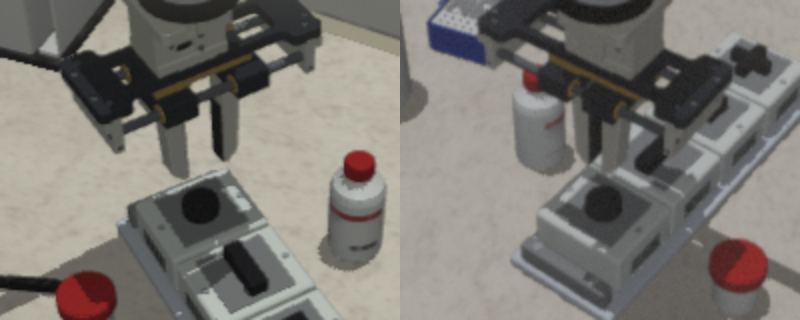

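Call:
{"api": "jog_arm", "payload": {
  "commands": [1, -0.001, 0, 0.01, 0, 1, 0, 0, 0.01, 0, 1, 0, 0, 0.008, 0, 1, 0, 0, 0.006, 0, 1, 0, 0, 0, 0, 1, 0, 0, 0, 0, 1, 0, 0, 0, 0]
}}

```text
t: 3.67
tool_pos: [0.5442, 0.061, 0.0748]
orientation: [3.142, -0.0, 0.0]
force: [0.3, 0.1, 1.2]
opening: 0.0004
```

```bash
python3 - <<'E'
from h import *
s=robot.read_state();print(s['t'],s['tool_pos'],s['force'],s['opening'])
ims=[]
for n in ["scene","side"]:
    p=robot.read_camera(n)
    u,v=map(int,proj(p,s['tool_pos']));print(u,v)
    ims.append(cv2.resize(p["img"][max(0,v-60):v+60,u-60:u+60],None,fx=3,fy=3))
cv2.imwrite("pics/c.png",np.hstack(ims))
E
```

```text
3.6667 [0.54415466 0.06102698 0.07475883] [0.26410717 0.09217922 1.17279634] 0.0003522285500821434
259 263
312 304
```

View pics/c.png

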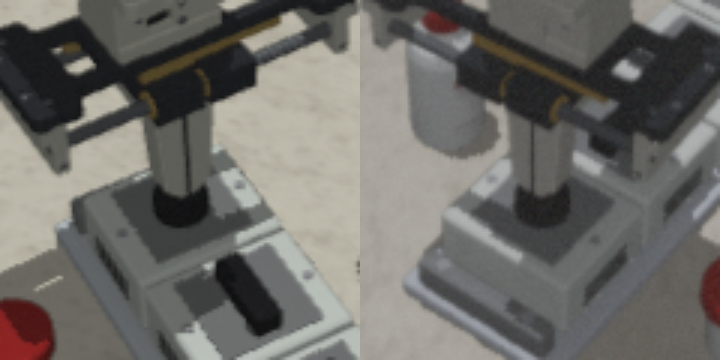

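The fingers are shut and centred over the round key in both views, about 7 mm above it. I'll press in small steps.

Call:
{"api": "jog_arm", "payload": {
  "commands": [1, 0, 0, 0.002, 0, 1, 0, 0, 0.002, 0, 1, 0, 0, 0.002, 0, 1, 0, 0, 0.001, 0, 1, 0, 0, 0.001, 0, 1, 0, 0, 0.001, 0, 1, 0, 0, 0.001, 0, 1, 0, 0, 0.001, 0, 1, 0, 0, 0, 0]
}}

```text
t: 4.52
tool_pos: [0.544, 0.061, 0.0635]
orientation: [-3.142, -0.0, -0.0]
force: [0.3, 0.0, 0.8]
opening: 0.0005
```

Call:
{"api": "jog_arm", "payload": {
  "commands": [1, 0, 0, 0.001, 0, 1, 0, 0, 0.001, 0, 1, 0, 0, 0, 0]
}}

```text
t: 4.77
tool_pos: [0.544, 0.061, 0.0615]
orientation: [-3.142, -0.0, -0.0]
force: [-0.1, 0.3, 0.5]
opening: 0.0004
```

Call:
{"api": "jog_arm", "payload": {
  "commands": [1, 0, 0, 0.0005, 0, 1, 0, 0, 0.0005, 0, 1, 0, 0, 0, 0]
}}

```text
t: 5.02
tool_pos: [0.544, 0.061, 0.0606]
orientation: [-3.142, 0.0, -0.0]
force: [-0.1, 0.7, 1.1]
opening: 0.0008
```

```bash
cat > look.py <<'E'
from h import *
import sys
s=robot.read_state();print(s['t'],s['tool_pos'],s['force'],s['opening'])
ims=[]
for n in ["scene","side"]:
    p=robot.read_camera(n)
    u,v=map(int,proj(p,s['tool_pos']))
    ims.append(cv2.resize(p["img"][max(0,v-60):v+60,u-60:u+60],None,fx=3,fy=3))
cv2.imwrite(sys.argv[1],np.hstack(ims))
E
python3 look.py pics/d.png
```

```text
5.0167 [0.54402267 0.06101569 0.06056883] [-0.08662969  0.74723444  1.07324893] 0.0007793521236608244
```

View pics/d.png

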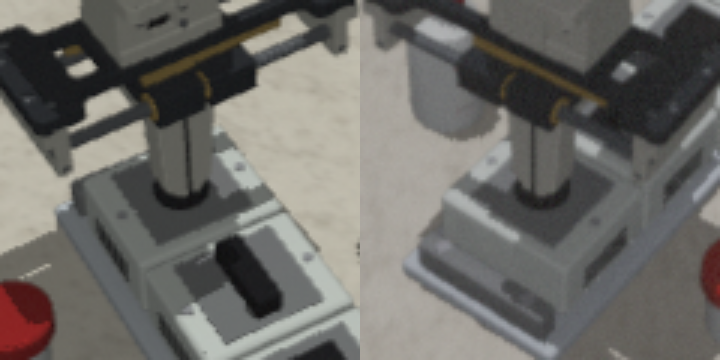

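The key is visibly sinking with the fingertip. I'll go on in 0.5 mm steps until the stop is felt.

Call:
{"api": "jog_arm", "payload": {
  "commands": [1, 0, 0, 0.0005, 0, 1, 0, 0, 0, 0]
}}

```text
t: 5.28
tool_pos: [0.544, 0.061, 0.0603]
orientation: [3.142, 0.0, 0.0]
force: [-1.0, -0.1, 3.8]
opening: 0.0008
```

Call:
{"api": "jog_arm", "payload": {
  "commands": [1, 0, 0, 0.0003, 0, 1, 0, 0, 0, 0]
}}

```text
t: 5.45
tool_pos: [0.5441, 0.061, 0.0603]
orientation: [3.142, 0.0, 0.0]
force: [-2.8, -0.1, 6.2]
opening: 0.0006
```

The stop is felt: z holds at 0.0603 while the force rises to 6 N, so the round key is in. I'll lift and go to the square key.

Call:
{"api": "jog_arm", "payload": {
  "commands": [1, 0, 0, -0.01, 0, 1, 0, 0, -0.03, 0, 1, 0, 0, 0, 0, 1, -0.002, 0.03, 0, 0, 1, -0.002, 0.03, 0, 0, 1, -0.002, 0.03, 0, 0, 1, -0.0015, 0.03, 0, 0, 1, -0.001, 0.02, 0, 0, 1, 0, 0.0145, 0, 0, 1, 0, 0, 0, 0, 1, 0, 0, 0.012, 0, 1, 0, 0, 0.012, 0, 1, 0, 0, 0, 0, 1, 0, 0, 0, 0]
}}

```text
t: 6.62
tool_pos: [0.534, -0.0921, 0.0738]
orientation: [-3.14, -0.002, 0.006]
force: [0.2, -0.2, 0.3]
opening: 0.0004
```

```bash
python3 look.py pics/e.png
```

```text
6.6167 [ 0.53404322 -0.09207609  0.07382159] [ 0.2496591  -0.22623494  0.3380818 ] 0.0003935213436439167
```

View pics/e.png

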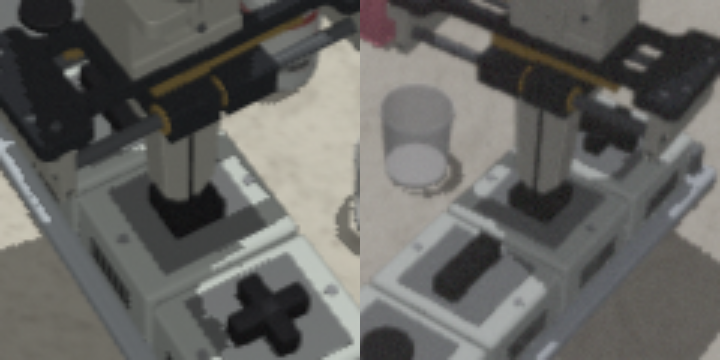

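The fingers are over the square key, with cross and bar well clear on either side. Pressing now.

Call:
{"api": "jog_arm", "payload": {
  "commands": [1, 0, 0, 0.002, 0, 1, 0, 0, 0.002, 0, 1, 0, 0, 0.001, 0, 1, 0, 0, 0.001, 0, 1, 0, 0, 0.001, 0, 1, 0, 0, 0.001, 0, 1, 0, 0, 0, 0, 1, 0, 0, 0, 0]
}}

```text
t: 7.38
tool_pos: [0.5355, -0.0935, 0.0678]
orientation: [-3.142, 0.0, -0.0]
force: [-0.3, 0.3, 0.6]
opening: 0.0005
```

Call:
{"api": "jog_arm", "payload": {
  "commands": [1, 0, 0, 0.001, 0, 1, 0, 0, 0.001, 0, 1, 0, 0, 0.001, 0, 1, 0, 0, 0.001, 0, 1, 0, 0, 0.001, 0, 1, 0, 0, 0.001, 0, 1, 0, 0, 0, 0, 1, 0, 0, 0, 0]
}}

```text
t: 8.05
tool_pos: [0.5355, -0.0935, 0.0616]
orientation: [-3.142, -0.0, 0.0]
force: [0.0, -0.0, 0.7]
opening: 0.0009
```

Call:
{"api": "jog_arm", "payload": {
  "commands": [1, 0, 0, 0.0005, 0, 1, 0, 0, 0.0005, 0, 1, 0, 0, 0, 0]
}}

```text
t: 8.3
tool_pos: [0.5355, -0.0935, 0.0608]
orientation: [-3.142, 0.0, 0.0]
force: [-0.3, 0.2, 1.5]
opening: 0.0006
```

Call:
{"api": "jog_arm", "payload": {
  "commands": [1, 0, 0, 0.0005, 0, 1, 0, 0, 0, 0, 1, 0, 0, 0, 0]
}}

```text
t: 8.55
tool_pos: [0.5355, -0.0935, 0.0603]
orientation: [-3.142, 0.0, 0.0]
force: [-1.4, -0.1, 2.0]
opening: 0.0007
```

Call:
{"api": "jog_arm", "payload": {
  "commands": [1, 0, 0, 0.0004, 0, 1, 0, 0, 0, 0, 1, 0, 0, 0, 0]
}}

```text
t: 8.8
tool_pos: [0.5355, -0.0935, 0.0603]
orientation: [3.142, 0.0, -0.0]
force: [-2.2, 0.9, 4.5]
opening: 0.0004
```

```bash
python3 look.py pics/f.png
```

```text
8.8 [ 0.5354709  -0.09347297  0.06025805] [-2.18369978  0.87875487  4.50993457] 0.0003731273879541634
```

View pics/f.png

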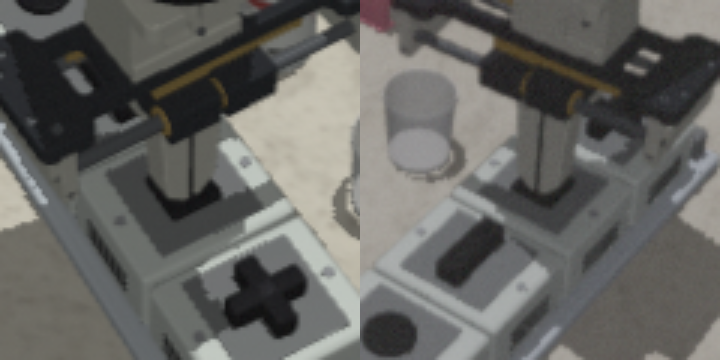

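The square key is at its stop: same z of 0.0603, 4.5 N, and the picture shows it sunk. Next is the bar key.

Call:
{"api": "jog_arm", "payload": {
  "commands": [1, 0, 0, -0.01, 0, 1, 0, 0, -0.03, 0, 1, 0, 0, 0, 0, 1, 0.002, -0.025, 0, 0, 1, 0.002, -0.025, 0, 0, 1, 0.001, -0.02, 0, 0, 1, 0, -0.0075, 0, 0, 1, 0, 0, 0, 0, 1, 0, 0, 0, 0, 1, 0, 0, 0.012, 0, 1, 0, 0, 0.012, 0, 1, 0, 0, 0, 0, 1, 0, 0, 0, 0]
}}

```text
t: 9.98
tool_pos: [0.5389, -0.0165, 0.0739]
orientation: [-3.141, 0.002, 0.006]
force: [0.4, -0.3, -0.3]
opening: 0.0002
```

```bash
python3 look.py pics/g.png
```

```text
9.9833 [ 0.53891719 -0.01652164  0.07387081] [ 0.3728715  -0.27260883 -0.34347784] 0.00016006735071023539
```

View pics/g.png

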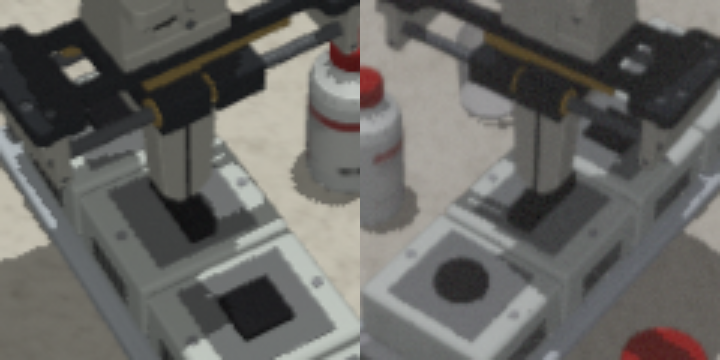

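The fingers are across the bar key, the square and round keys look sunk, and the bottle is clear. Pressing now.

Call:
{"api": "jog_arm", "payload": {
  "commands": [1, 0, 0, 0.002, 0, 1, 0, 0, 0.002, 0, 1, 0, 0, 0.001, 0, 1, 0, 0, 0.001, 0, 1, 0, 0, 0.001, 0, 1, 0, 0, 0.001, 0, 1, 0, 0, 0, 0, 1, 0, 0, 0, 0]
}}

```text
t: 10.75
tool_pos: [0.5405, -0.016, 0.0679]
orientation: [3.142, 0.0, 0.0]
force: [-0.3, -0.4, 0.8]
opening: 0.0009
```

Call:
{"api": "jog_arm", "payload": {
  "commands": [1, 0, 0, 0.001, 0, 1, 0, 0, 0.001, 0, 1, 0, 0, 0.001, 0, 1, 0, 0, 0.001, 0, 1, 0, 0, 0.001, 0, 1, 0, 0, 0.001, 0, 1, 0, 0, 0, 0, 1, 0, 0, 0, 0]
}}

```text
t: 11.42
tool_pos: [0.5405, -0.016, 0.0617]
orientation: [-3.142, 0.0, 0.0]
force: [-0.6, -0.5, 0.1]
opening: 0.0006
```

Call:
{"api": "jog_arm", "payload": {
  "commands": [1, 0, 0, 0.0005, 0, 1, 0, 0, 0.0005, 0, 1, 0, 0, 0, 0]
}}

```text
t: 11.67
tool_pos: [0.5405, -0.016, 0.0609]
orientation: [3.142, 0.0, -0.0]
force: [-0.5, 0.1, 1.2]
opening: 0.0006
```

Call:
{"api": "jog_arm", "payload": {
  "commands": [1, 0, 0, 0.0005, 0, 1, 0, 0, 0, 0, 1, 0, 0, 0, 0]
}}

```text
t: 11.92
tool_pos: [0.5405, -0.016, 0.0604]
orientation: [3.142, -0.0, -0.0]
force: [-0.7, -0.2, 1.7]
opening: 0.0006
```

Call:
{"api": "jog_arm", "payload": {
  "commands": [1, 0, 0, 0.0005, 0, 1, 0, 0, 0, 0, 1, 0, 0, 0, 0]
}}

```text
t: 12.17
tool_pos: [0.5405, -0.016, 0.0603]
orientation: [3.142, 0.0, -0.0]
force: [-2.1, 0.9, 5.7]
opening: 0.0005
```

Call:
{"api": "jog_arm", "payload": {
  "commands": [1, 0, 0, -0.01, 0, 1, 0, 0, -0.04, 0, 1, 0, 0, -0.04, 0, 1, 0, 0, -0.04, 0, 1, 0, 0, -0.03, 0, 1, 0, 0, 0, 0, 1, 0, 0, 0, 0, 1, 0, 0, 0, 0]
}}

```text
t: 12.83
tool_pos: [0.5403, -0.016, 0.2197]
orientation: [3.142, -0.0, -0.0]
force: [-0.2, -0.2, -1.0]
opening: 0.0001
```

```bash
python3 - <<'E'
from h import *
np.set_printoptions(precision=4,suppress=True)
s=robot.read_state();print(s['t'],s['tool_pos'],s['force'])
ims=[]
for n in ["scene","side"]:
    p=robot.read_camera(n)
    for k in ["specimen_cup","open_cup","reagent_bottle"]:
        for r in robot.pinpoint(k,p)[:1]:
            v,u=r["position"];print(n,k,round(r["score"],2),round(u*640),round(v*480),atz(p,u*640,v*480,0))
    u,v=map(int,proj(p,[.538,-.055,.06]))
    ims.append(cv2.resize(p["img"][v-100:v+100,u-90:u+90],None,fx=2.2,fy=2.2))
cv2.imwrite("pics/i.png",np.hstack(ims))
E
```

```text
12.8333 [ 0.5403 -0.016   0.2197] [-0.2243 -0.1844 -0.9901]
scene specimen_cup 0.6 200 333 [0.415  0.0397 0.    ]
scene open_cup 0.86 374 339 [ 0.6499 -0.1236  0.    ]
scene reagent_bottle 0.71 334 291 [ 0.654  -0.0036  0.    ]
side specimen_cup 0.72 377 357 [0.4244 0.04   0.    ]
side open_cup 0.61 320 252 [ 0.6533 -0.1218  0.    ]
side reagent_bottle 0.62 279 282 [ 0.6693 -0.004   0.    ]
```

View pics/i.png

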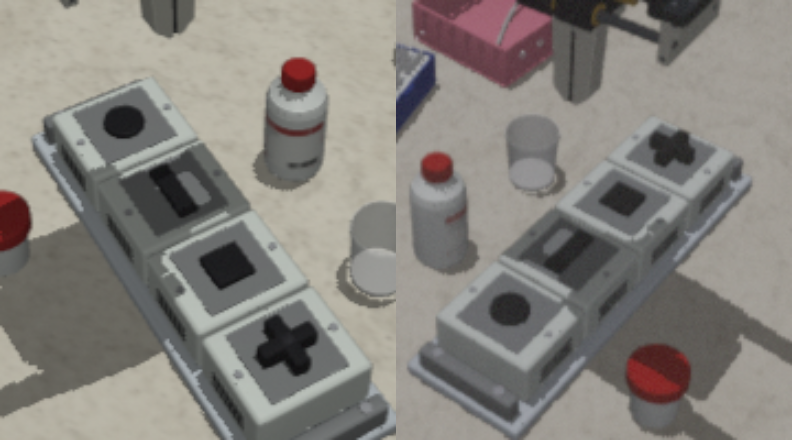

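Round, square and bar are sunk, and cross stands proud. The cups and bottle have not moved, and the arm is clear. Handing in.

```bash
python3 -c "
from plant import robot
print(robot.close_job())"
```

```text
the job is handed in; nothing more can be done
None
```

I pressed the round, square and bar keys fully in, in that order, with the shut fingertips, and handed the job in at about 13 s of the 45 s allowed.

- **Keys:** Each key met its stop with the fingertip at z = 0.0603 m. The vertical force read there was 6.2 N on round, 4.5 N on square and 5.7 N on bar, against the 20 N limit.
- **Last pictures:** Those three keys are sunk and the cross key is still standing out. The arm had lifted to z = 0.22 m and was touching nothing.
- **Bystanders:** The cups and the bottle stand as before. Their re-measured positions agree with the first ones to within about 5 mm, except the specimen cup. It came out 12 mm off in the scene camera but only 4–5 mm off in the side camera. I put that down to detection noise, because nothing came near the cup.

No check failed.

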